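# Put the bead rod away under the sliding cover

## Robot

A 6-joint arm with a two-finger parallel gripper is mounted at the origin on the work surface. World frame = base frame: x ahead of the robot, y to its left, z up, the work surface at z = 0. Lengths are in m, angles in rad, forces in N, time in s.
With the tool pointing down it reaches from about 0.35 to 0.875 m from the base axis. Payload 4.2 kg.
Tool frame: the origin (TCP) lies at the very end of the fingers, on their centre line; the grasp point (between the pads) lies 19 mm behind it; z points along the fingers, y is the line along which they close (so a half turn about z gives the same grasp; the last joint's range is limited). The gripper opens to 85 mm and grips with 20 to 120 N. Pads are 22 mm wide; open, the fingers measure 114 mm over their backs; the gripper's body (76 mm by 85 mm) begins 54 mm behind the grasp point. The pads swing forward as they close: fully open they stand 13 mm farther back than shut.
Start: joints at [1.438, 0.385, 0.008, 0, -1.194, -0.259], TCP at [0.239, 0.578, 0.231] pointing down, gripper open.
Joint ranges: [-3.14, 3.14], [-1.21, 2.06], [-1.07, 1.41], [-3.16, 2.05], [-2.99, -0.16], [-3.1, 3.1]. Speed limits (rad/s): [2.79, 2.79, 3.14, 3.14, 3.14, 3.14].

## Interface

Orientations are given as [roll, pitch, yaw] about the fixed x, y, z axes, in that order (R = Rz(yaw) Ry(pitch) Rx(roll)).
In Python, from cell import * gives the robot as it stands.
- The arm moves only by the shell command python3 -m jog 'ROWS' [FORCE]. ROWS is JSON, a list of rows, each an object with "dp": the shift along the tool's x, y, z in mm, a list of three; "dr": the turn, a rotation vector about the tool's x, y, z in degrees, a list of three; "fingers": the opening, from -1 (shut) to 1 (fully open). A call has exactly 5 rows; each row is the pose to reach, as a shift and turn from the pose commanded when the call began, along the tool's axes at that moment; what a row does not reach only later rows make up. A row lasts 1/10 s, in which the tool goes at most 50 mm and 8.59 degrees, less where a joint would pass 70% of its speed; a pose out of reach is approached as far as the arm can. A call with a gripper value outside its range is refused whole. The fingers move at their own pace and stop on an object; FORCE is the grip in N (left out, the last holds). Time passes only in rows, so rows that repeat a pose let the fingers close, or fill a call up. It gives the time, the measured TCP pose, the force, the opening and the grip force at its end, in the units of the state.
- sense(): the state, without advancing time (a new reading comes with each control period).
- camera(name): name is "scene" or "side" or "wrist"; returns the picture (480x640x3 uint8, red, green, blue); there is no depth.
- camera_info(name): a dict with "fov_y" (degrees; the focal length in pixels is half the picture's height over the tangent of half this angle, whatever the lens; pixels are square), "cx", "cy" (the principal point, pixels), "R" (3x3) and "t" (3): a world point X has camera coordinates R X + t. Camera axes: x right, y down, z forward; pixel columns grow to the right and rows downward; lengths in m; the calibration is good to about 2 mm. A picture is of the moment at which its call begins: read the wrist's pose just before it. camera_info takes no time and is no camera call; for the wrist camera it gives the pose at the moment of the call.
- hand_in(): hands the job in; it is judged then, once.
Trained networks look in the newest picture that a camera, given by its name, has taken for a name from the list of things; names that differ only in an ending like _2 or _b are one class to them, and where a whole thing is asked for, a point or a joint stands for the part that bears it (a point fixed in the world has none). Each returns a list of dicts, best first, with "p" (0 to 1); they miss things now and then, are a little off and sometimes report something else, mostly with a low value. They report only what shows in the picture. A call takes as long as a camera call. They do not tell look-alikes from the thing itself.
- look_for(thing, camera): "point" ([x, y, z] in m, in the coordinates of the camera as it stood for that picture, good to about 4 mm: the middle of the surface that is visible of it).
The state is a dict: "time_s": time; "joint_pos": joint angles; "qvel": joint speeds; "joint_efforts": joint torques, N m; "position": TCP position; "eef_rot": TCP orientation; "contact_force": force on the tool from outside, world axes, zero at the start; "ft_torque": the same for the moment, N m; "gripper_width": finger opening in m; "grasp_force": force on a finger pad.
Only numpy, scipy, OpenCV 4.12 (cv2) and the standard library are available. Lean on these libraries where they do the work, as an engineer would, in place of code of your own. Each camera call takes 0.05 s, during which the arm holds its last target. There are 200 camera calls.

## Task

Slide the bead board's blue cover fully open, roll or push the wooden rod along the board until it drops into the trough, then slide the cover fully shut over it. Do not lift the rod off the board, and leave everything else on the bench where it is.

Things in the scene. Friction and masses are not known exactly. Their poses are not given: they have to be found in the camera images.
- board: grey bead board fixed on the table; origin on the table, z up. In its frame: a flat deck, top at z = 46 mm, y from -162 to 10 mm, then a sunken trough, then more deck y from 66 to 155 mm. The lane spans x -76 to 76 mm between rims 24 mm wide, 10 mm above the deck; end rim at y -170 to -162 mm. A bead ledge lies beyond the near rim, x from -185 to -100 mm, top z = 46 mm
- trough (a point): centre of the floor of the board's dark trough, at x = 0, y = 38, z = 6 mm in the board's frame. The trough is 152 mm long (x, the lane's full width) and 56 mm wide (y from 10 to 66 mm), 40 mm deep, with upright walls. Axes as the board's
- cover (a joint): blue flat cover sliding along the board's y over the trough: 0 = shut (trough fully covered), 0.072 m = fully open (moved towards the board's +y); the trough is wholly clear from 0.062. Slides with about 2 N. Plate 166 mm (x) by 68 mm (y), 5 mm thick, its top at z = 51 mm; shut, it spans y from 4 to 72 mm
- cover_grip (a point): middle of the top of the white upright ridge in the centre of the cover: 90 mm long along the board's x, 10 mm thick along y, 18 mm above the plate (top at z = 69 mm). With the cover shut it is at x = 0, y = 38 mm in the board's frame; it moves with the cover
- rod: round wooden rod with two red bands, 116 mm long, 32 mm in diameter, 60 to 120 g, lying on the rolling deck roughly across the lane; origin at its centre, its x axis along the rod (it can roll)
- spool: blue thread spool with white flanges, 52 mm across, 22 mm high, stands on the board's near ledge; origin under its centre
- pliers: pliers with orange handles lying flat on the table, about 150 mm long, 12 mm high; origin at the pivot, underside
- bead_jar: amber jar with white cap, 52 mm across, 60 mm high; origin under its centre
- glue_bottle: white bottle with red cap, 40 mm across, 100 mm high; origin under its centre
- blue_tub: blue lidded tub 106 x 81 x 55 mm; origin under its centre
- white_tub: white lidded tub 106 x 81 x 55 mm; origin under its centre
Not all that is in view belongs to the job. Several things have the shape of the rod; the one meant has the colours described above.

How it is judged:
By the outcome, as a careful person would: the job done as asked, in the order asked, and still so for the second after the job is handed in, with the robot touching nothing.
It also fails if it takes over 54 s, if anything falls off the work surface, if the arm or the gripper's body presses on something with over 40 N, if the wrist force passes 120 N, or if a joint passes its speed limit or range.

## Working session

There is one attempt and no reset: what is moved stays moved. The work goes in short steps, Python scripts to look and compute and a shell command to move; the robot and the scene stay as the last step left them, time stands still between calls to the robot, and variables do not carry over. Pictures are saved under pics/ and viewed, at most 10 in all, crops included, and the job is handed in when it is done.

```bash
mkdir -p pics; cat > h.py <<'E'
from cell import *
import numpy as np, cv2
def snap(c,f=None):
    im=camera(c); i=camera_info(c)
    if f: cv2.imwrite('pics/'+f,cv2.cvtColor(im,cv2.COLOR_RGB2BGR))
    return im,i
def find(t,c,i,n=3):
    R=np.array(i['R']);tt=np.array(i['t']); f=240/np.tan(np.radians(i['fov_y'])/2)
    for d in look_for(t,c)[:n]:
        p=np.array(d['point']); w=R.T@(p-tt)
        print(t,c,round(d['p'],2),'w',w.round(4),'px',round(i['cx']+f*p[0]/p[2]),round(i['cy']+f*p[1]/p[2]))
def proj(X,i):
    X=np.atleast_2d(X)@np.array(i['R']).T+np.array(i['t']);f=240/np.tan(np.radians(i['fov_y'])/2)
    return np.c_[i['cx']+f*X[:,0]/X[:,2],i['cy']+f*X[:,1]/X[:,2]]
def ray(u,v,z,i):
    R=np.array(i['R']);f=240/np.tan(np.radians(i['fov_y'])/2)
    d=R.T@np.array([(u-i['cx'])/f,(v-i['cy'])/f,1]);o=-R.T@np.array(i['t'])
    return o+d*(z-o[2])/d[2]
E
python3 - <<'E'
from h import *
for c in('scene','side'):
    im,i=snap(c,c+'0.png')
    print(c,{k:np.round(v,3).tolist() for k,v in i.items() if k not in('name',)})
    for t in('board','cover','cover_grip','rod','spool'): find(t,c,i)
s=sense();print(s['time_s'],s['position'],s['eef_rot'],s['gripper_width'],s['contact_force'])
E
```

```text
scene {'fov_y': 57.348, 'cx': 313.762, 'cy': 241.179, 'R': [[0.713, 0.701, -0.023], [0.376, -0.41, -0.831], [-0.592, 0.584, -0.556]], 't': [-0.418, -0.146, 1.118]}
board scene 0.76 w [ 0.5965 -0.136   0.0467] px 255 304
cover scene 0.89 w [ 0.6012 -0.0142  0.0514] px 314 267
cover_grip scene 0.56 w [ 0.6007 -0.0136  0.0475] px 314 269
rod scene 0.96 w [0.4718 0.231  0.0257] px 350 202
rod scene 0.72 w [0.806  0.1409 0.0265] px 472 289
rod scene 0.7 w [ 0.3073 -0.2435  0.0213] px 106 270
spool scene 0.95 w [ 0.4625 -0.0939  0.0683] px 223 247
side {'fov_y': 51.401, 'cx': 319.38, 'cy': 240.649, 'R': [[0.844, -0.536, -0.009], [-0.266, -0.405, -0.875], [0.466, 0.741, -0.484]], 't': [-0.442, 0.225, 0.771]}
board side 0.89 w [ 0.5172 -0.1462  0.0452] px 360 301
cover side 0.71 w [ 0.5856 -0.0131  0.0464] px 348 257
cover_grip side 0.57 w [ 0.5871 -0.0174  0.0514] px 350 256
rod side 0.82 w [0.4534 0.2517 0.0249] px 235 232
rod side 0.79 w [ 0.5947 -0.1287  0.0726] px 389 271
rod side 0.63 w [0.7838 0.1529 0.0255] px 375 213
spool side 0.84 w [ 0.454  -0.0937  0.0674] px 314 288
0.6 [0.23861752 0.57762973 0.23131442] [-3.14157462e+00  3.07982588e-05 -3.91807381e-01] 0.08541985840242632 [-0.42172056  0.3485951  -0.26647229]
```

View pics/scene0.png

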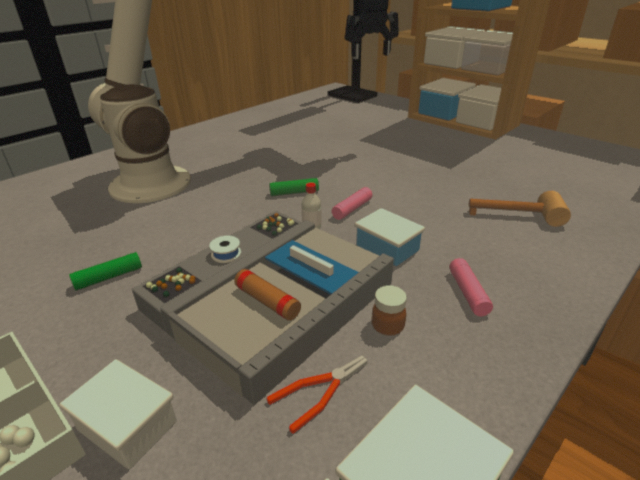

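View pics/side0.png

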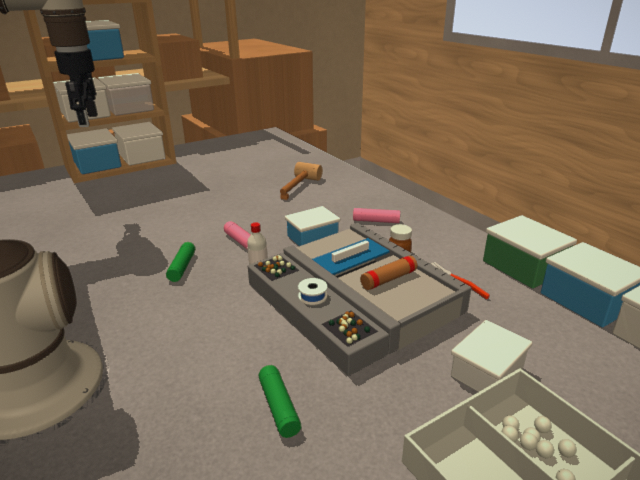

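The scene view shows the cover at about (314,265) and the right rod, wood with red bands, at (268,293). The side view shows that rod at (389,271). I'll take enlarged crops to fit the board pose.

```bash
python3 - <<'E'
import cv2
a=cv2.imread('pics/scene0.png')[210:390,130:400]; cv2.imwrite('pics/c1.png',cv2.resize(a,None,fx=2.96,fy=2.96,interpolation=cv2.INTER_CUBIC))
a=cv2.imread('pics/side0.png')[210:380,240:480]; cv2.imwrite('pics/c2.png',cv2.resize(a,None,fx=3.3,fy=3.3,interpolation=cv2.INTER_CUBIC))
E
```

```text
(no output)
```

View pics/c1.png

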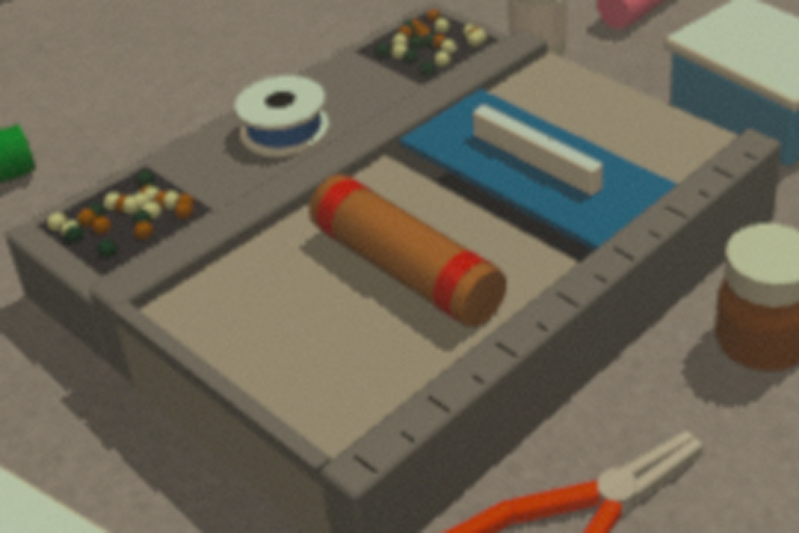

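View pics/c2.png

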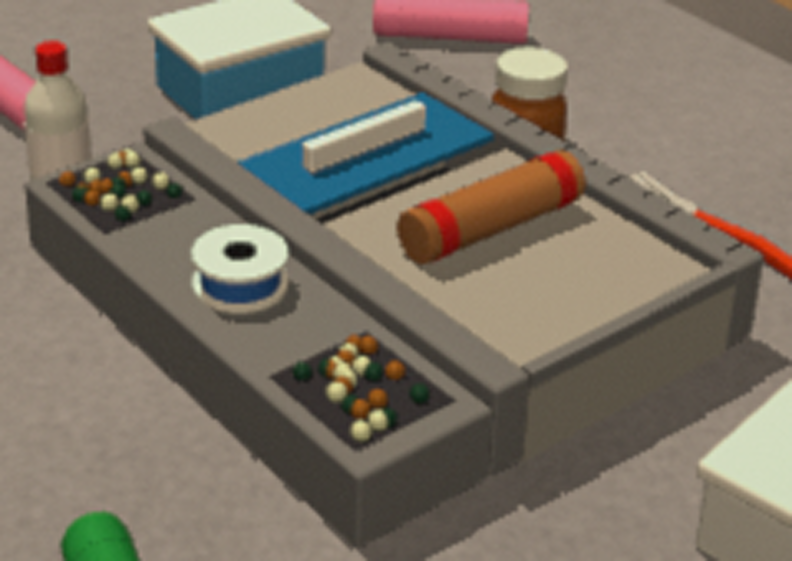

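```bash
cat > fit.py <<'E'
from h import *
from scipy.optimize import least_squares
I={c:camera_info(c) for c in('scene','side')}
S={'scene':(2.96,130,210),'side':(3.3,240,210)}
P=[('scene',357,497,100,-170,56),('scene',780,145,100,155,56),('scene',97,293,-100,-170,56),('scene',548,45,-100,155,56),('scene',12,238,-185,-170,46),
('side',497,410,-100,-170,56),('side',760,262,100,-170,56),('side',357,475,-185,-170,46),('side',30,188,-185,155,46),('side',372,45,100,155,56),('side',147,127,-100,155,56)]
def W(p,x,y,z):
    c,s=np.cos(p[2]),np.sin(p[2]); return np.array([p[0]+(c*x-s*y)/1e3,p[1]+(s*x+c*y)/1e3,z/1e3])
def px(c,u,v): k,a,b=S[c]; return np.array([a+u/k,b+v/k])
def res(p): return np.concatenate([proj(W(p,*q[3:]),I[q[0]])[0]-px(*q[:3]) for q in P])
r=least_squares(res,[.6,-.05,0],loss='soft_l1'); p=r.x
print('board',p.round(4),'yaw deg',np.degrees(p[2])); print(r.fun.shape,res(p).reshape(-1,2).round(1).tolist())
np.save('board.npy',p)
def toB(X):
    d=X[:2]-p[:2];c,s=np.cos(p[2]),np.sin(p[2]);return np.array([c*d[0]+s*d[1],-s*d[0]+c*d[1]])*1e3
for n,c,u,v,z in [('ridge L','scene',483,108,69),('ridge R','scene',602,170,69),('ridge L','side',306,145,69),('ridge R','side',422,105,69),
 ('rod L','scene',322,200,62),('rod R','scene',485,293,62),('rod L','side',418,235,62),('rod R','side',572,175,62),
 ('cover front R','scene',594,246,51),('cover front L','scene',403,140,51),('cover front L','side',316,214,51),('cover front R','side',494,130,51),
 ('cover back L','scene',480,92,51),('cover back R','scene',677,186,51),('deckedge','scene',575,262,46),('deckedge','side',330,222,46),('spooltop','scene',280,100,68),('spooltop','side',240,250,68)]:
    X=ray(*px(c,u,v),z/1e3,I[c]); print(n,c,X.round(3),toB(X).round(1))
E
python3 fit.py
```

```text
board [ 0.5971 -0.0667  0.0543] yaw deg 3.108544501179942
(22,) [[-0.3, 0.9], [2.5, -1.1], [-3.3, -1.9], [-7.8, -6.2], [-2.7, -2.0], [0.0, -6.9], [2.4, -3.5], [0.8, -0.5], [-1.7, -3.4], [5.5, -2.7], [-1.1, -1.7]]
ridge L scene [ 0.551 -0.013  0.069] [-42.9  56.5]
ridge R scene [ 0.641 -0.01   0.069] [46.9 54.5]
ridge L side [ 0.545 -0.016  0.069] [-48.8  53.3]
ridge R side [ 0.633 -0.015  0.069] [38.5 49.8]
rod L scene [ 0.543 -0.123  0.062] [-56.7 -53.5]
rod R scene [ 0.659 -0.114  0.062] [ 59.7 -50.2]
rod L side [ 0.549 -0.121  0.062] [-50.6 -52. ]
rod R side [ 0.663 -0.12   0.062] [ 62.7 -56.8]
cover front R scene [ 0.666 -0.043  0.051] [69.8 20.1]
cover front L scene [ 0.521 -0.049  0.051] [-75.   21.6]
cover front L side [ 0.524 -0.059  0.051] [-72.7  11.8]
cover front R side [ 0.671 -0.04   0.051] [75.4 22.9]
cover back L scene [0.517 0.015 0.051] [-75.1  86.3]
cover back R scene [0.665 0.025 0.051] [72.7 87.9]
deckedge scene [ 0.663 -0.054  0.046] [66.5  8.7]
deckedge side [ 0.53  -0.064  0.046] [-66.6   6.4]
spooltop scene [ 0.456 -0.087  0.068] [-141.6  -12.2]
spooltop side [ 0.455 -0.088  0.068] [-143.1  -13.3]
```

```bash
python3 -m jog '[{"dp":[39,31,0],"dr":[0,0,8.5],"fingers":1},{"dp":[78,63,0],"dr":[0,0,17],"fingers":0.5},{"dp":[117,94,0],"dr":[0,0,25.5],"fingers":0},{"dp":[156,126,0],"dr":[0,0,34],"fingers":0},{"dp":[195,157,0],"dr":[0,0,42.5],"fingers":0}]' 20
python3 -m jog '[{"dp":[50,-3,0],"dr":[0,0,8.5],"fingers":0},{"dp":[99,-6,0],"dr":[0,0,15],"fingers":0},{"dp":[149,-8,0],"dr":[0,0,21.9],"fingers":0},{"dp":[198,-11,0],"dr":[0,0,21.9],"fingers":0},{"dp":[248,-14,0],"dr":[0,0,21.9],"fingers":0}]'
python3 -m jog '[{"dp":[45,-21,0],"dr":[0,0,0],"fingers":0},{"dp":[90,-42,0],"dr":[0,0,0],"fingers":0},{"dp":[135,-64,0],"dr":[0,0,0],"fingers":0},{"dp":[180,-85,0],"dr":[0,0,0],"fingers":0},{"dp":[225,-106,0],"dr":[0,0,0],"fingers":0}]'
python3 - <<'E'
from h import *
s=sense();print(s['time_s'],s['position'],s['eef_rot'],s['gripper_width'],s['contact_force'],s['joint_pos'])
im,i=snap('wrist','w1.png')
for t in('board','cover','cover_grip','rod'): find(t,'wrist',i)
print(i)
E
```

```text
time_s: 1.1
position: [0.3592, 0.3567, 0.2316]
eef_rot: [-3.141, 0.0, -1.139]
contact_force: [1.2, 0.3, 0.2]
gripper_width: 0.0425
grasp_force: 0.0
time_s: 1.6
position: [0.4769, 0.1381, 0.2318]
eef_rot: [-3.14, 0.001, -1.515]
contact_force: [0.1, 0.8, 0.6]
gripper_width: 0.043
grasp_force: 0.0
time_s: 2.1
position: [0.5953, -0.081, 0.2316]
eef_rot: [-3.141, 0.0, -1.516]
contact_force: [0.9, -0.2, 0.7]
gripper_width: 0.0425
grasp_force: 0.0
2.1 [ 0.59528779 -0.08097298  0.23157192] [-3.14093320e+00  9.57128223e-06 -1.51582299e+00] 0.04248192232080208 [ 0.94484228 -0.15154302  0.72135073] [ 1.34061337e-01  3.43076581e-01 -5.45007263e-02  4.61722843e-05
 -1.17256087e+00 -7.91058980e-02]
cover wrist 0.97 w [ 0.5887 -0.0214  0.0533] px 323 287
cover wrist 0.59 w [0.6098 0.1303 0.0573] px 296 415
cover wrist 0.25 w [ 0.7351 -0.0072  0.06  ] px 168 297
cover_grip wrist 0.95 w [ 0.5912 -0.0238  0.0518] px 320 284
cover_grip wrist 0.47 w [ 0.5593 -0.1407  0.0473] px 363 161
rod wrist 0.94 w [0.8183 0.1177 0.0264] px 115 379
rod wrist 0.88 w [0.2906 0.1598 0.0195] px 558 422
rod wrist 0.79 w [ 0.6017 -0.1282  0.0752] px 314 178
{'fov_y': 66.41921234259432, 'cx': 317.2569344057199, 'cy': 247.99692830433688, 'R': array([[-0.99877837, -0.0493987 , -0.00123909],
       [-0.04716964,  0.94563819,  0.32178167],
       [-0.01472387,  0.32144702, -0.94681309]]), 't': array([0.59211262, 0.06832201, 0.41866859])}
```

View pics/w1.png

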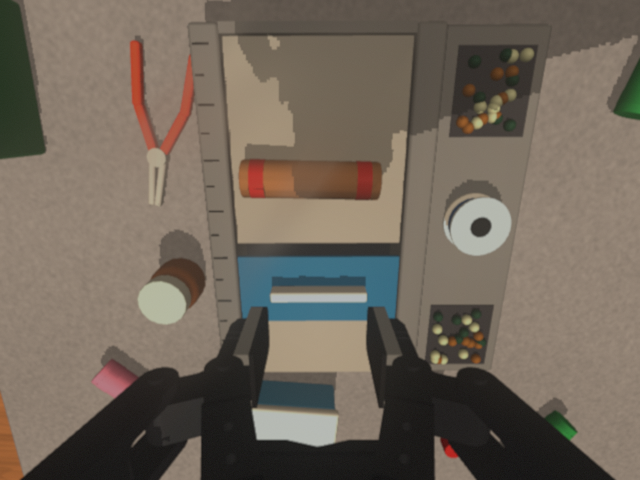

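The wrist view shows the cover's front edge at row 256, the deck edge at row 243, the ridge top at rows 289–302 (columns 271–367), and the rod at (310,179).

```bash
cat > wr.py <<'E'
from h import *
i=camera_info('wrist'); p=np.load('board.npy')
def toB(X):
    d=X[:2]-p[:2];c,s=np.cos(p[2]),np.sin(p[2]);return (np.array([c*d[0]+s*d[1],-s*d[0]+c*d[1]])*1e3).round(1)
for n,u,v,z in[('ridge -x front',367,289,69),('ridge +x front',271,289,69),('ridge -x back',367,302,69),('deck edge +x',237,243,46),('deck edge -x',401,243,46),('cover f +x',238,256,51),('cover f -x',400,256,51),('endrim in +x',222,36,46),('endrim in -x',414,36,46),('rim far corner',190,24,56),('rim near',447,24,56),('rod +x',240,178,62),('rod -x',381,180,62)]:
    X=ray(u,v,z/1e3,i);print(n,X.round(4),toB(X))
E
python3 wr.py
```

```text
ridge -x front [ 0.5441 -0.0207  0.069 ] [-50.4  48.7]
ridge +x front [ 0.6321 -0.016   0.069 ] [37.7 48.6]
ridge -x back [ 0.5428 -0.0075  0.069 ] [-50.9  62. ]
deck edge +x [ 0.6674 -0.0511  0.046 ] [71.  11.7]
deck edge -x [ 0.5127 -0.0593  0.046 ] [-83.9  11.9]
cover f +x [ 0.6656 -0.0399  0.051 ] [69.9 23. ]
cover f -x [ 0.5133 -0.0481  0.051 ] [-82.7  23.1]
endrim in +x [ 0.6762 -0.2233  0.046 ] [  70.5 -160.7]
endrim in -x [ 0.5244 -0.2315  0.046 ] [ -81.5 -160.6]
rim far corner [ 0.6979 -0.2282  0.056 ] [  91.9 -166.8]
rim near [ 0.5027 -0.2387  0.056 ] [-103.6 -166.7]
rod +x [ 0.6604 -0.1147  0.062 ] [ 60.7 -51.5]
rod -x [ 0.541  -0.1195  0.062 ] [-58.9 -49.7]
```

```bash
python3 -m jog '[{"dp":[-15,2,30],"dr":[0,0,0],"fingers":-1},{"dp":[-31,3,70],"dr":[0,0,0],"fingers":-1},{"dp":[-31,3,115],"dr":[0,0,0],"fingers":-1},{"dp":[-31,3,155],"dr":[0,0,0],"fingers":-1},{"dp":[-31,3,176],"dr":[0,0,0],"fingers":-1}]' 20
python3 -m jog '[{"dp":[-8,0,0],"dr":[0,0,0],"fingers":-1},{"dp":[-16,0,0],"dr":[0,0,0],"fingers":-1},{"dp":[-24,0,0],"dr":[0,0,0],"fingers":-1},{"dp":[-32,0,0],"dr":[0,0,0],"fingers":-1},{"dp":[-40,0,0],"dr":[0,0,0],"fingers":-1}]'
python3 -m jog '[{"dp":[-7,0,0],"dr":[0,0,0],"fingers":-1},{"dp":[-14,0,0],"dr":[0,0,0],"fingers":-1},{"dp":[-21,0,0],"dr":[0,0,0],"fingers":-1},{"dp":[-26,0,0],"dr":[0,0,0],"fingers":-1},{"dp":[-30,0,0],"dr":[0,0,0],"fingers":-1}]'
python3 - <<'E'
from h import *
s=sense();print(s['time_s'],s['position'],s['contact_force'])
snap('wrist','w2.png')
E
```

```text
time_s: 2.85
position: [0.5872, -0.0465, 0.0524]
eef_rot: [3.137, 0.0, -1.513]
contact_force: [1.8, -0.7, 0.4]
gripper_width: 0.0001
grasp_force: 0.0
time_s: 3.35
position: [0.5878, -0.0075, 0.0563]
eef_rot: [-3.14, -0.0, -1.515]
contact_force: [-0.1, -1.9, 0.3]
gripper_width: -0.0002
grasp_force: 1.2
time_s: 3.85
position: [0.586, 0.0222, 0.0553]
eef_rot: [-3.142, -0.0, -1.516]
contact_force: [-0.4, -2.7, 1.5]
gripper_width: -0.0
grasp_force: 1.1
3.85 [0.58598629 0.02218774 0.05531182] [-0.39388177 -2.66628363  1.51111952]
```

View pics/w2.png

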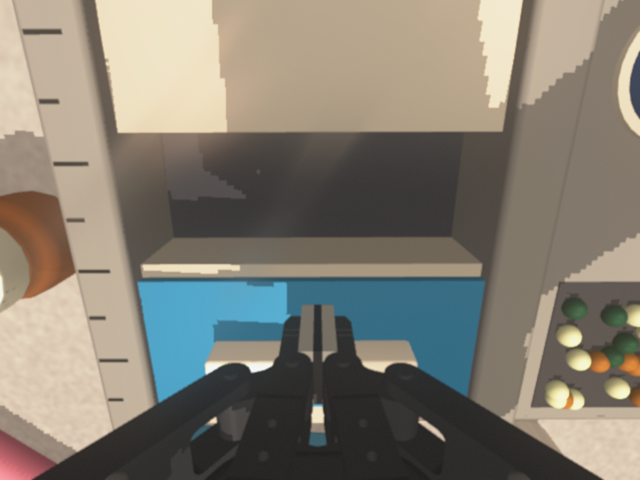

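The wrist view shows the trough open. The cover's front edge is at row 278, about at the trough's far wall. I'll keep pushing gently until it reaches the stop.

```bash
python3 -m jog '[{"dp":[-1,0,0],"dr":[0,0,0],"fingers":-1},{"dp":[-2,0,0],"dr":[0,0,0],"fingers":-1},{"dp":[-3,0,0],"dr":[0,0,0],"fingers":-1},{"dp":[-4,0,0],"dr":[0,0,0],"fingers":-1},{"dp":[-5,0,0],"dr":[0,0,0],"fingers":-1}]'
python3 - <<'E'
from h import *
im,i=snap('wrist','w3.png')
p=[.591,-.065,.0543]
for v in range(230,300,3): print(v,im[v,200:240].mean(0).astype(int).tolist(), ((ray(220,v,.051,i)-[p[0],p[1],0])@[-p[2],.9985,0]).round(4))
E
```

```text
time_s: 4.4
position: [0.5857, 0.0261, 0.0552]
eef_rot: [3.141, -0.001, -1.516]
contact_force: [2.8, -7.1, -2.0]
gripper_width: -0.0005
grasp_force: 3.8
230 [82, 76, 70] 0.0504
233 [115, 105, 90] 0.0517
236 [115, 105, 90] 0.053
239 [115, 105, 91] 0.0543
242 [116, 106, 92] 0.0557
245 [116, 106, 92] 0.057
248 [117, 107, 93] 0.0584
251 [117, 107, 93] 0.0597
254 [118, 108, 95] 0.0611
257 [213, 199, 171] 0.0625
260 [217, 203, 176] 0.0638
263 [230, 217, 190] 0.0652
266 [236, 223, 194] 0.0666
269 [234, 220, 190] 0.068
272 [172, 158, 136] 0.0694
275 [168, 155, 134] 0.0709
278 [76, 96, 105] 0.0723
281 [78, 128, 151] 0.0737
284 [93, 171, 203] 0.0752
287 [93, 170, 203] 0.0766
290 [93, 170, 203] 0.0781
293 [92, 171, 204] 0.0796
296 [92, 170, 203] 0.0811
299 [91, 171, 204] 0.0826
```

```bash
python3 -m jog '[{"dp":[-1,0,0],"dr":[0,0,0],"fingers":-1},{"dp":[-2,0,0],"dr":[0,0,0],"fingers":-1},{"dp":[-2,0,0],"dr":[0,0,0],"fingers":-1},{"dp":[-2,0,0],"dr":[0,0,0],"fingers":-1},{"dp":[-2,0,0],"dr":[0,0,0],"fingers":-1}]'
```

```text
time_s: 4.95
position: [0.5857, 0.0262, 0.0552]
eef_rot: [3.141, -0.003, -1.516]
contact_force: [3.3, -11.4, -1.5]
gripper_width: -0.0
grasp_force: 5.7
```

```bash
python3 -m jog '[{"dp":[12,0,0],"dr":[0,0,0],"fingers":-1},{"dp":[12,-2,45],"dr":[0,0,0],"fingers":-1},{"dp":[20,-4,-10],"dr":[0,0,0],"fingers":-0.5},{"dp":[30,-7,-55],"dr":[0,0,0],"fingers":0.3},{"dp":[50,-7,-65],"dr":[0,0,0],"fingers":0.3}]' >/dev/null & sleep 0; kill %1 2>/dev/null; wait; python3 - <<'E'
from h import *
s=sense();print(s['time_s'],s['position'],s['contact_force'],s['gripper_width'])
E
```

```text
4.95 [0.58565325 0.02621536 0.05523924] [  3.27952873 -11.41041709  -1.53503551] -9.875192343513139e-06
```

That command had a wrong-sign z row (45 mm down), so I cancelled it before it ran. The state is unchanged, and this is the corrected move.

```bash
python3 -m jog '[{"dp":[12,0,0],"dr":[0,0,0],"fingers":-1},{"dp":[12,0,-30],"dr":[0,0,0],"fingers":-1},{"dp":[20,-4,-65],"dr":[0,0,0],"fingers":-0.5},{"dp":[60,-7,-70],"dr":[0,0,0],"fingers":0.3},{"dp":[100,-7,-70],"dr":[0,0,0],"fingers":0.3}]'
python3 -m jog '[{"dp":[45,0,0],"dr":[0,0,0],"fingers":0.3},{"dp":[81,0,0],"dr":[0,0,0],"fingers":0.3},{"dp":[81,0,25],"dr":[0,0,0],"fingers":0.3},{"dp":[81,0,35],"dr":[0,0,0],"fingers":0.3},{"dp":[81,0,35],"dr":[0,0,0],"fingers":0.3}]'
python3 - <<'E'
from h import *
s=sense();print(s['time_s'],s['position'],s['contact_force'],s['gripper_width'])
im,i=snap('wrist','w4.png');find('rod','wrist',i)
snap('side','s4.png')
E
```

```text
time_s: 5.45
position: [0.5996, -0.0706, 0.1275]
eef_rot: [-3.137, 0.001, -1.513]
contact_force: [0.6, 0.3, -0.7]
gripper_width: 0.043
grasp_force: 0.0
time_s: 5.95
position: [0.6009, -0.1512, 0.0882]
eef_rot: [3.137, 0.001, -1.516]
contact_force: [-0.3, -0.1, 0.3]
gripper_width: 0.056
grasp_force: 0.0
5.95 [ 0.60092531 -0.15123523  0.08817837] [-0.33245328 -0.08001933  0.34375132] 0.056013623470552706
```

View pics/w4.png

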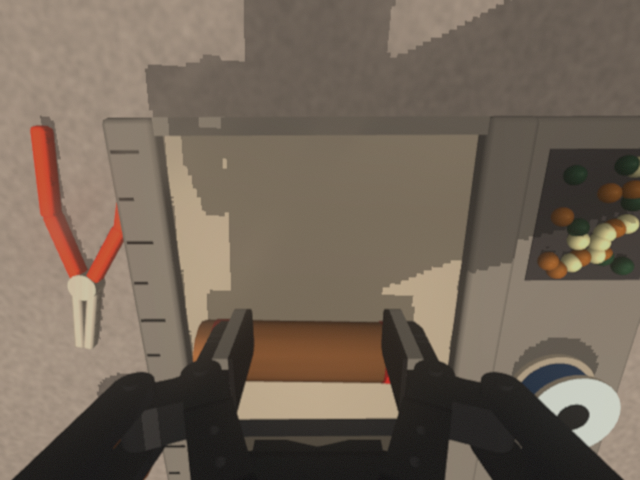

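The tips (row ~315) sit just behind the rod (rows 322–380, columns 195–428) and are roughly centred on it. I'll back off slightly, go down, then push.

```bash
python3 -m jog '[{"dp":[4,0,0],"dr":[0,0,0],"fingers":0.3},{"dp":[4,0,15],"dr":[0,0,0],"fingers":0.3},{"dp":[4,0,30],"dr":[0,0,0],"fingers":0.3},{"dp":[4,0,37],"dr":[0,0,0],"fingers":0.3},{"dp":[4,0,37],"dr":[0,0,0],"fingers":0.3}]'
python3 -m jog '[{"dp":[-4,0,0],"dr":[0,0,0],"fingers":0.3},{"dp":[-8,0,0],"dr":[0,0,0],"fingers":0.3},{"dp":[-12,0,0],"dr":[0,0,0],"fingers":0.3},{"dp":[-16,0,0],"dr":[0,0,0],"fingers":0.3},{"dp":[-20,0,0],"dr":[0,0,0],"fingers":0.3}]'
python3 - <<'E'
from h import *
s=sense();print(s['time_s'],s['position'],s['contact_force'],s['gripper_width'])
im,i=snap('side','s5.png');find('rod','side',i,4)
im,i=snap('scene');find('rod','scene',i,4)
E
```

```text
time_s: 6.6
position: [0.6023, -0.1554, 0.0528]
eef_rot: [3.14, 0.0, -1.515]
contact_force: [0.4, -0.3, 0.3]
gripper_width: 0.0558
grasp_force: 0.0
time_s: 7.1
position: [0.6018, -0.1352, 0.0537]
eef_rot: [-3.141, -0.0, -1.516]
contact_force: [0.2, -0.3, 1.4]
gripper_width: 0.0556
grasp_force: 0.0
7.1 [ 0.60177526 -0.13517922  0.05365309] [ 0.1980977  -0.32454508  1.36884268] 0.05555179511292691
rod side 0.96 w [ 0.2942 -0.2578  0.0291] px 280 401
rod side 0.95 w [ 0.5628 -0.1159  0.0709] px 371 274
rod side 0.76 w [0.7638 0.1701 0.0227] px 364 214
rod side 0.71 w [0.3032 0.1903 0.0241] px 181 263
rod scene 0.95 w [0.3145 0.2034 0.0251] px 292 185
rod scene 0.84 w [0.4736 0.2316 0.0232] px 351 204
rod scene 0.65 w [ 0.649  -0.1133  0.0715] px 289 301
rod scene 0.64 w [ 0.31   -0.2455  0.0236] px 106 270
```

View pics/s5.png

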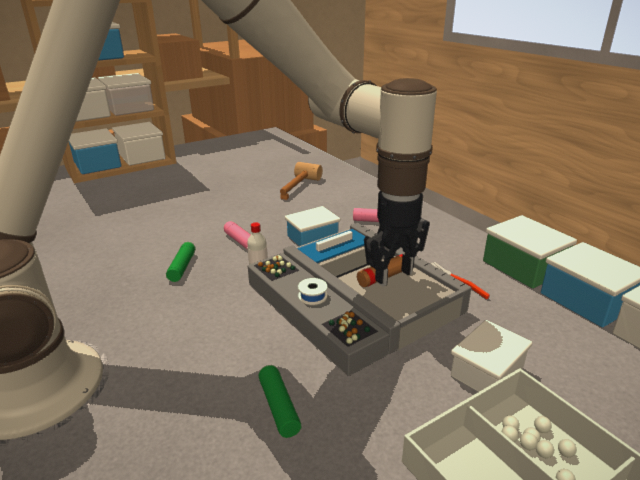

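The side view shows the fingers behind the rod at about (390,270) and the cover open. I'll push the rod towards the trough.

```bash
python3 -m jog '[{"dp":[-5,0,3],"dr":[0,0,0],"fingers":0.3},{"dp":[-10,0,3],"dr":[0,0,0],"fingers":0.3},{"dp":[-15,0,3],"dr":[0,0,0],"fingers":0.3},{"dp":[-20,0,3],"dr":[0,0,0],"fingers":0.3},{"dp":[-25,0,3],"dr":[0,0,0],"fingers":0.3}]'
python3 -m jog '[{"dp":[-5,0,0],"dr":[0,0,0],"fingers":0.3},{"dp":[-10,0,0],"dr":[0,0,0],"fingers":0.3},{"dp":[-14,0,0],"dr":[0,0,0],"fingers":0.3},{"dp":[-18,0,0],"dr":[0,0,0],"fingers":0.3},{"dp":[-22,0,0],"dr":[0,0,0],"fingers":0.3}]'
python3 - <<'E'
from h import *
for c in('side','scene'):
    im,i=snap(c,c+'6.png');find('rod',c,i,5)
a=cv2.imread('pics/side6.png')[200:350,260:460];b=cv2.imread('pics/scene6.png')[200:350,200:400]
cv2.imwrite('pics/c6.png',cv2.resize(np.hstack([a,b]),None,fx=2,fy=2,interpolation=cv2.INTER_CUBIC))
E
```

```text
time_s: 7.8
position: [0.6003, -0.1102, 0.0504]
eef_rot: [-3.142, 0.0, -1.516]
contact_force: [0.1, -0.4, -0.3]
gripper_width: 0.0552
grasp_force: 0.0
time_s: 8.3
position: [0.599, -0.0884, 0.0503]
eef_rot: [-3.142, -0.0, -1.516]
contact_force: [-0.2, -0.3, -0.4]
gripper_width: 0.0553
grasp_force: 0.0
rod side 0.93 w [ 0.2935 -0.2591  0.0331] px 280 399
rod side 0.86 w [0.3008 0.1913 0.0268] px 180 262
rod side 0.81 w [0.4509 0.2493 0.0249] px 235 233
rod side 0.6 w [ 0.5637 -0.0696  0.0751] px 356 260
rod scene 0.95 w [0.473  0.2322 0.0233] px 351 203
rod scene 0.66 w [ 0.3134 -0.2438  0.0234] px 107 271
rod scene 0.6 w [0.8054 0.143  0.0282] px 472 287
rod scene 0.49 w [0.33   0.2316 0.0284] px 305 182
```

View pics/c6.png

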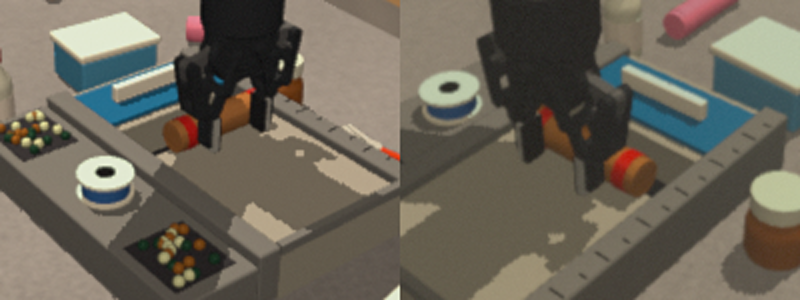

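Both views show the rod square across the lane at the trough edge, just ahead of the fingers. I'll nudge it in slowly.

```bash
python3 -m jog '[{"dp":[-3,0,0],"dr":[0,0,0],"fingers":0.3},{"dp":[-6,0,0],"dr":[0,0,0],"fingers":0.3},{"dp":[-9,0,0],"dr":[0,0,0],"fingers":0.3},{"dp":[-12,0,0],"dr":[0,0,0],"fingers":0.3},{"dp":[-15,0,0],"dr":[0,0,0],"fingers":0.3}]'
python3 -m jog '[{"dp":[-3,0,0],"dr":[0,0,0],"fingers":0.3},{"dp":[-3,0,0],"dr":[0,0,0],"fingers":0.3},{"dp":[10,0,-20],"dr":[0,0,0],"fingers":0.3},{"dp":[25,0,-50],"dr":[0,0,0],"fingers":0.3},{"dp":[50,0,-90],"dr":[0,0,0],"fingers":0.3}]'
python3 - <<'E'
from h import *
im,i=snap('wrist','w7.png'); print(sense()['time_s'])
find('rod','wrist',i,5);find('cover','wrist',i)
E
```

```text
time_s: 9.0
position: [0.5982, -0.0735, 0.0503]
eef_rot: [-3.142, -0.0, -1.516]
contact_force: [-0.5, 0.3, -0.1]
gripper_width: 0.0555
grasp_force: 0.0
time_s: 9.5
position: [0.5998, -0.1233, 0.1396]
eef_rot: [3.137, 0.0, -1.514]
contact_force: [1.2, 0.8, -0.0]
gripper_width: 0.0554
grasp_force: 0.0
9.55
rod wrist 0.59 w [ 0.5978 -0.0339  0.0437] px 320 358
cover wrist 0.56 w [0.5901 0.0189 0.0612] px 325 427
```

View pics/w7.png

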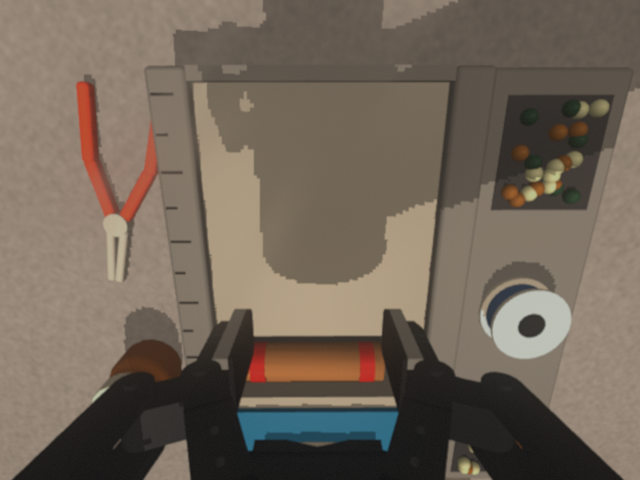

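The rod is down in the trough: it sits at rows 345–382, partly hidden by the deck edge at row 338. Next I'll move past the ridge and push the cover shut.

```bash
python3 -m jog '[{"dp":[-40,2,0],"dr":[0,0,0],"fingers":-1},{"dp":[-85,4,0],"dr":[0,0,0],"fingers":-1},{"dp":[-130,6,0],"dr":[0,0,0],"fingers":-1},{"dp":[-175,6,0],"dr":[0,0,0],"fingers":-1},{"dp":[-195,6,0],"dr":[0,0,0],"fingers":-1}]'
python3 -m jog '[{"dp":[0,0,10],"dr":[0,0,0],"fingers":-1},{"dp":[0,0,35],"dr":[0,0,0],"fingers":-1},{"dp":[0,0,60],"dr":[0,0,0],"fingers":-1},{"dp":[0,0,76],"dr":[0,0,0],"fingers":-1},{"dp":[0,0,83],"dr":[0,0,0],"fingers":-1}]'
python3 - <<'E'
from h import *
s=sense();print(s['time_s'],s['position'],s['contact_force'],s['gripper_width'])
E
```

```text
time_s: 10.15
position: [0.5832, 0.0741, 0.1393]
eef_rot: [3.14, 0.0, -1.513]
contact_force: [-0.1, -0.4, -0.3]
gripper_width: -0.0001
grasp_force: 0.0
time_s: 10.65
position: [0.5822, 0.0693, 0.0542]
eef_rot: [3.136, -0.001, -1.517]
contact_force: [0.2, -0.3, 0.0]
gripper_width: 0.0001
grasp_force: 0.0
10.65 [0.58218276 0.06932244 0.05416649] [ 0.20705003 -0.32474885  0.02607826] 0.00013941417134305983
```

```bash
python3 -m jog '[{"dp":[8,0,0],"dr":[0,0,0],"fingers":-1},{"dp":[16,0,0],"dr":[0,0,0],"fingers":-1},{"dp":[24,0,0],"dr":[0,0,0],"fingers":-1},{"dp":[32,0,0],"dr":[0,0,0],"fingers":-1},{"dp":[40,0,0],"dr":[0,0,0],"fingers":-1}]'
python3 -m jog '[{"dp":[8,0,0],"dr":[0,0,0],"fingers":-1},{"dp":[16,0,0],"dr":[0,0,0],"fingers":-1},{"dp":[23,0,0],"dr":[0,0,0],"fingers":-1},{"dp":[29,0,0],"dr":[0,0,0],"fingers":-1},{"dp":[34,0,0],"dr":[0,0,0],"fingers":-1}]'
python3 -m jog '[{"dp":[1,0,0],"dr":[0,0,0],"fingers":-1},{"dp":[2,0,0],"dr":[0,0,0],"fingers":-1},{"dp":[3,0,0],"dr":[0,0,0],"fingers":-1},{"dp":[4,0,0],"dr":[0,0,0],"fingers":-1},{"dp":[4,0,0],"dr":[0,0,0],"fingers":-1}]'
```

```text
time_s: 11.15
position: [0.5868, 0.0302, 0.0579]
eef_rot: [-3.14, 0.001, -1.516]
contact_force: [-1.5, 2.1, -0.4]
gripper_width: 0.0003
grasp_force: 1.2
time_s: 11.65
position: [0.5888, -0.0037, 0.0577]
eef_rot: [-3.141, 0.0, -1.516]
contact_force: [0.1, 1.5, 1.6]
gripper_width: 0.0003
grasp_force: 1.1
time_s: 12.15
position: [0.5886, -0.0071, 0.0573]
eef_rot: [-3.141, -0.0, -1.516]
contact_force: [1.6, 2.4, 0.7]
gripper_width: -0.0
grasp_force: 0.8
```

```bash
python3 -m jog '[{"dp":[1,0,0],"dr":[0,0,0],"fingers":-1},{"dp":[2,0,0],"dr":[0,0,0],"fingers":-1},{"dp":[3,0,0],"dr":[0,0,0],"fingers":-1},{"dp":[4,0,0],"dr":[0,0,0],"fingers":-1},{"dp":[4,0,0],"dr":[0,0,0],"fingers":-1}]'
```

```text
time_s: 12.65
position: [0.5887, -0.0113, 0.0573]
eef_rot: [3.141, -0.0, -1.516]
contact_force: [1.3, 1.5, 1.1]
gripper_width: 0.0001
grasp_force: 0.8
```

```bash
python3 -m jog '[{"dp":[1,0,0],"dr":[0,0,0],"fingers":-1},{"dp":[2,0,0],"dr":[0,0,0],"fingers":-1},{"dp":[3,0,0],"dr":[0,0,0],"fingers":-1},{"dp":[3,0,0],"dr":[0,0,0],"fingers":-1},{"dp":[3,0,0],"dr":[0,0,0],"fingers":-1}]'
```

```text
time_s: 13.15
position: [0.5889, -0.014, 0.0573]
eef_rot: [3.141, 0.0, -1.516]
contact_force: [0.6, 3.7, 0.4]
gripper_width: -0.0001
grasp_force: 1.8
```

```bash
python3 -m jog '[{"dp":[1,0,0],"dr":[0,0,0],"fingers":-1},{"dp":[2,0,0],"dr":[0,0,0],"fingers":-1},{"dp":[2,0,0],"dr":[0,0,0],"fingers":-1},{"dp":[2,0,0],"dr":[0,0,0],"fingers":-1},{"dp":[2,0,0],"dr":[0,0,0],"fingers":-1}]'
```

```text
time_s: 13.65
position: [0.5889, -0.0141, 0.0573]
eef_rot: [-3.141, 0.002, -1.516]
contact_force: [-1.0, 11.3, 1.0]
gripper_width: -0.0
grasp_force: 5.5
```

The cover is against its stop. I'll back off, rise and check.

```bash
python3 -m jog '[{"dp":[-12,0,0],"dr":[0,0,0],"fingers":-1},{"dp":[-12,0,-30],"dr":[0,0,0],"fingers":-1},{"dp":[0,0,-75],"dr":[0,0,0],"fingers":-1},{"dp":[40,0,-120],"dr":[0,0,0],"fingers":-1},{"dp":[80,0,-160],"dr":[0,0,0],"fingers":-1}]'
python3 -m jog '[{"dp":[0,0,0],"dr":[0,0,0],"fingers":-1},{"dp":[0,0,0],"dr":[0,0,0],"fingers":-1},{"dp":[0,0,0],"dr":[0,0,0],"fingers":-1},{"dp":[0,0,0],"dr":[0,0,0],"fingers":-1},{"dp":[0,0,0],"dr":[0,0,0],"fingers":-1}]'
python3 - <<'E'
from h import *
im,i=snap('wrist','w9.png'); p=[.591,-.065,.0543]
for t in('rod','cover','cover_grip','spool','pliers','bead_jar'): find(t,'wrist',i,2)
hsv=cv2.cvtColor(im,cv2.COLOR_RGB2HSV)
c=proj([.600,-.03,.051],i)[0]
for dx in(-.055,.055):
  w0=None
  for y in np.arange(-.02,.09,.002):
    X=np.array([p[0]+dx-p[2]*y,p[1]+p[2]*dx+.9985*y,.051]);u,v=proj(X,i)[0].round().astype(int)
    if 0<=v<480: print(round(y*1e3),im[v,u].tolist(),end=' ')
  print()
E
```

```text
time_s: 14.15
position: [0.592, -0.0851, 0.207]
eef_rot: [3.14, -0.001, -1.514]
contact_force: [1.6, -0.2, 0.2]
gripper_width: -0.0004
grasp_force: 0.0
time_s: 14.65
position: [0.5922, -0.0837, 0.204]
eef_rot: [3.139, -0.0, -1.515]
contact_force: [-0.4, -0.6, 0.2]
gripper_width: 0.0001
grasp_force: 0.0
rod wrist 0.86 w [0.2914 0.168  0.0234] px 565 445
rod wrist 0.83 w [0.8088 0.1352 0.0257] px 106 404
cover wrist 0.88 w [ 0.5885 -0.0361  0.051 ] px 317 280
cover_grip wrist 0.72 w [ 0.5903 -0.0329  0.0504] px 315 283
spool wrist 0.73 w [ 0.4573 -0.0893  0.0718] px 487 237
pliers wrist 0.84 w [ 0.7601 -0.153   0.0122] px 128 129
bead_jar wrist 0.79 w [ 0.7324 -0.0011  0.0608] px 152 312
-20 [164, 148, 124] -18 [164, 147, 123] -16 [164, 147, 123] -14 [164, 147, 123] -12 [163, 147, 123] -10 [163, 146, 123] -8 [163, 147, 124] -6 [162, 146, 123] -4 [148, 133, 112] -2 [110, 99, 86] 0 [60, 69, 71] 2 [57, 99, 116] 4 [61, 108, 127] 6 [61, 108, 126] 8 [61, 107, 126] 10 [59, 107, 127] 12 [60, 107, 127] 14 [59, 107, 127] 16 [61, 108, 127] 18 [61, 108, 128] 20 [60, 107, 127] 22 [58, 107, 126] 24 
[... 908 characters left out ...]
, 125] 14 [75, 109, 125] 16 [74, 108, 124] 18 [73, 108, 125] 20 [72, 108, 125] 22 [71, 108, 125] 24 [72, 109, 126] 26 [72, 110, 127] 28 [70, 110, 126] 30 [69, 109, 126] 32 [68, 109, 127] 34 [67, 108, 126] 36 [65, 107, 125] 38 [65, 108, 125] 40 [65, 109, 127] 42 [65, 108, 127] 44 [63, 108, 127] 46 [64, 108, 127] 48 [63, 109, 128] 50 [61, 107, 127] 52 [60, 107, 126] 54 [62, 109, 128] 56 [60, 107, 127] 58 [60, 107, 127] 60 [61, 108, 128] 62 [61, 108, 128] 64 [60, 108, 128] 66 [59, 108, 128] 68 [62, 109, 128] 70 [133, 133, 125] 72 [162, 147, 125] 74 [166, 148, 125] 76 [165, 149, 125] 78 [167, 150, 126] 80 [166, 149, 126] 82 [165, 149, 124] 84 [167, 150, 126] 86 [165, 149, 125] 88 [165, 149, 125]
```

The cover spans y from about 2 to 70 mm, which matches fully shut within calibration error. The rod no longer shows, and the spool, pliers and jar that I checked show no sign of having moved.

```bash
python3 -c "
from cell import *
print(hand_in())"
```

```text
the job is handed in; nothing more can be done
None
```

The job is handed in: I slid the cover open to its stop, pushed the rod along the deck until it dropped into the trough, and slid the cover shut to its stop, all in about 15 s with nothing else touched as far as I could see.

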